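Stand the nozzle case on the scale, heavy end down

TASK

The metal nozzle case is packed with all its weight at one end, but both ends look alike. Lift it by its swing handle, see from its tilt which end is heavy, and gently stand it upright on that end, on the middle of the flat kitchen scale; then let go.

Things in the scene. Friction and masses are not known exactly. Their poses are not given: they have to be found in the camera images.
- case_center (a point): Centre of the plain closed metal case: 112 mm long (own x), 56 wide (y), 60 high (z, up as it lies; underside 30 mm below this point). About 0.5 kg; its centre of mass lies about 35 mm from here along x, to +x in some starts, -x in others; the ends look alike. On end, this point is 56 mm above the support.
- handle_grip (a point): Middle of the black grip of the tall swing handle: a bar 12 mm thick, 16 high, 58 long, along the case's width (its own y). Flat arms outside the case's long sides join it to the pivots, 95 mm away. It starts within 6 degrees of square to the lid, stays where left, turns easily 100 degrees either way. Grasp from above, closing along the case's length.
- scale_top (a point): Centre of the level top of the kitchen scale, a flat black slab 215 mm (its x) by 183 mm (y), 18 mm high, which does not move.
- pivot_mid (a point): Point midway between the handle's two pivots: at mid-length of the case, 56 mm above its underside. Lifted, the case swings about it until its long axis is about 50 degrees below level, heavy end low. Set down so on its lowest edge (heavy end/underside), it comes upright if the handle is carried round that edge, about 45 mm to the side where the heavy end was, sinking 25 mm.
Not all that is in view belongs to the job. Leave any orange or red look-alike of the part that bears case_center alone.

How it is judged:
On the way:
1. the case is lifted clear of the worktop, its centre above 75 mm (height (world z) of case_center above 0.075 m), for 0.2 s.
At the end, for the whole second after the job is handed in: The case stands on its heavy end on the scale, upright within 10 degrees, its centre within 35 mm of the scale's centre seen from above, released and at rest (height (world z) of heavy_end below 0.045 m and angle between case_center's own z axis and vertical between 1.396 and 1.745 rad and angle between case_center's own y axis and vertical between 1.396 and 1.745 rad and height (world z) of case_center between 0.066 and 0.082 m and horizontal distance between case_center and scale_top below 0.035 m and linear speed of case below 0.02 m/s); the robot touches nothing.
It fails at once if the case is dropped or thrown: it moves faster than 0.7 m/s while the fingers do not hold it (linear speed of case above 0.7 m/s and contact force between the fingers and case below 0.3 N).
It also fails if it takes over 51 s, if anything falls off the work surface, if the arm or the gripper's body presses on something with over 40 N, if the wrist force passes 120 N, or if a joint passes its speed limit or range.

ROBOT

A 6-joint arm with a two-finger parallel gripper is mounted at the origin on a cart in front of the work surface, level with it; the furniture and walls round the work are solid. World frame = base frame: x ahead of the robot, y to its left, z up, the work surface at z = 0. Lengths are in m, angles in rad, forces in N, time in s.
With the tool pointing down it reaches from about 0.375 to 0.9 m from the base axis. Payload 3.1 kg.
Tool frame: the origin (TCP) lies on the centre line of the jaws, within the pads' length; the fingertips stand 8 mm ahead of it and the grasp point (between the pads) lies 11 mm behind it; z points along the fingers, y is the line along which they close (so a half turn about z gives the same grasp; the last joint's range is limited). The gripper opens to 85 mm and grips with 20 to 120 N. Pads are 22 mm wide; open, the fingers measure 114 mm over their backs; the gripper's body (76 mm by 85 mm) begins 54 mm behind the grasp point. The pads swing forward as they close: fully open they stand 13 mm farther back than shut.
Start: joints at [-1.355, 0.527, 1.433, -0, 1.181, -0.178], TCP at [0.24, -0.577, 0.239] pointing down, gripper open.
Joint ranges: [-3.08, 3.08], [-0.75, 2.2], [0.22, 2.44], [-1.43, 4.57], [0, 2.65], [-2.85, 2.85]. Speed limits (rad/s): [2.79, 2.79, 3.14, 3.14, 3.14, 3.14].

INTERFACE

Orientations are given as a unit quaternion [x, y, z, w].
In Python, from station import * gives the robot as it stands.
- The arm moves only by the tool play_rows, never from a script. Its argument "rows" is a list of rows, each a list of 3 entries, a list of its own where there are three numbers: the turn, a rotation vector about the tool's x, y, z in degrees, then the shift along the tool's x, y, z in mm, then the closure, from 0 (fully open) to 1 (shut). In form: [[[ax, ay, az], [dx, dy, dz], jaw], ...]. A call has 1 to 12 rows; each row shifts and turns the commanded pose from where the row before left it, along the tool's axes as they then stand; what a row does not reach is not made up. A row lasts 1/12 s, in which the tool goes at most 41.7 mm and 7.16 degrees, less where a joint would pass 70% of its speed; a pose out of reach is approached as far as the arm can. A call with a gripper value outside its range is refused whole. The fingers move at their own pace and stop on an object; "grip_force" is the grip in N (left out, the last holds). Time passes only in rows, so rows that do not move let the fingers close. It gives the time, the measured TCP pose, the force, the opening and the grip force at its end, in the units of the state.
- sense(): the state, without advancing time (a new reading comes with each control period).
- snapshot(name): name is "scene" or "top"; returns (picture, depth): 400x640x3 uint8, red, green, blue; 400x640 float32, m along the optical axis (not along the pixel's ray), 0 where there is no reading.
- get_calibration(name): a dict with "vfov" (degrees; the focal length in pixels is half the picture's height over the tangent of half this angle, whatever the lens; pixels are square), "cx", "cy" (the principal point, pixels), "k1" (the pictures are not rectified: a ray, as slopes to the right and down, at radius r is drawn at 1 + k1 r^2 times it, then the intrinsics apply), "xyz" and "attitude" of the camera in the world. Camera axes: x right, y down, z forward; pixel columns grow to the right and rows downward; lengths in m; the calibration is good to about 2 mm. A picture is of the moment at which its call begins. get_calibration takes no time and is no camera call.
- sign_off(): hands the job in; it is judged then, once.
The state is a dict: "t": time; "q": joint angles; "qd": joint speeds; "tau": joint torques, N m; "tcp_pos": TCP position; "tool_rot": TCP orientation; "force": force on the tool from outside, world axes, zero at the start; "ft_torque": the same for the moment, N m; "finger_gap": opening from 0.0 (shut) to 1.0 (fully open); "gripper_force": force on a finger pad.
Only numpy, scipy, OpenCV 4.12 (cv2) and the standard library are available. Lean on these libraries where they do the work, as an engineer would, in place of code of your own. Each camera call takes 0.05 s, during which the arm holds its last target. There are 200 camera calls.

## Working session

There is one attempt and no reset: what is moved stays moved. The work goes in short steps, Python scripts to look and compute and a tool call to move; the robot and the scene stay as the last step left them, time stands still between calls to the robot, and variables do not carry over. Pictures are saved under pics/ and viewed, at most 10 in all, crops included, and the job is handed in when it is done.

Besides the shell and the picture viewer there is one more tool, called after "Call:" as name(argument=value, ...) on one line, values as JSON. play_rows: Moves the arm, as the interface text tells. Its arguments: {"type":"object","properties":{"rows":{"type":"array","items":{"type":"array"}},"grip_force":{"type":"number"}},"required":["rows"]}

```bash
mkdir -p pics
cat > h.py <<'E'
from station import *
import numpy as np, cv2
from scipy.spatial.transform import Rotation as R
def cam(n):
    c=get_calibration(n); f=200/np.tan(np.radians(c['vfov']/2)); return c,f
def att(c):
    a=np.array(c['attitude'],float)
    return a if a.shape==(3,3) else R.from_quat(a).as_matrix()
def cloud(n,d):
    c,f=cam(n); v,u=np.mgrid[0:400,0:640]
    x=(u-c['cx'])/f; y=(v-c['cy'])/f; xd,yd=x.copy(),y.copy()
    for _ in range(15):
        s=1+c['k1']*(x*x+y*y); x=xd/s; y=yd/s
    P=np.stack([x*d,y*d,d],-1)@att(c).T+np.array(c['xyz']); P[d==0]=np.nan
    return P
def grab(n,fn):
    p,d=snapshot(n); np.savez('pics/'+fn+'.npz',p=p,P=cloud(n,d)); cv2.imwrite('pics/'+fn+'.png',p[:,:,::-1]); return p,cloud(n,d)
E
python3 - <<'E'
from h import *
for n in('scene','top'):
    print(get_calibration(n)); grab(n,n+'0')
a=cv2.imread('pics/scene0.png');b=cv2.imread('pics/top0.png')
print(sense())
E
```

```text
{'vfov': 50.02636049285948, 'cx': 316.8174598420127, 'cy': 200.27388154457998, 'k1': 0.03670051161708486, 'xyz': array([-0.25090926,  0.62156152,  0.70473528]), 'attitude': array([-0.36849696,  0.79777439, -0.42937276,  0.20833878])}
{'vfov': 49.01694247598026, 'cx': 323.13062748986374, 'cy': 199.8590848888602, 'k1': -0.04926407936599913, 'xyz': array([0.36089102, 0.01734493, 1.23586678]), 'attitude': array([ 0.70713059, -0.70575992,  0.02775202, -0.03315243])}
{'t': 0.1, 'q': array([-1.35450823e+00,  5.28381254e-01,  1.43378666e+00,  2.03832063e-05,
        1.18140515e+00, -1.78502057e-01]), 'qd': array([-0.00110857, -0.00193848, -0.00237347, -0.00039536,  0.00024253,
       -0.00148892]), 'tau': array([-1.44608293e-06, -4.43304956e+01, -1.78586143e+01, -3.17546601e-04,
        3.90473622e-03, -7.69663671e-06]), 'tcp_pos': array([ 0.24027677, -0.57628044,  0.23842254]), 'tool_rot': array([ 9.80581050e-01,  1.96111763e-01, -9.28369582e-06, -9.90205820e-04]), 'force': array([ 0.23932315, -0.27841351,  0.19495752]), 'ft_torque': array([-0.00871266, -0.00349954, -0.00893374]), 'gripper_force': 0.0, 'finger_gap': 0.9986174454980854}
```

View pics/scene0.png

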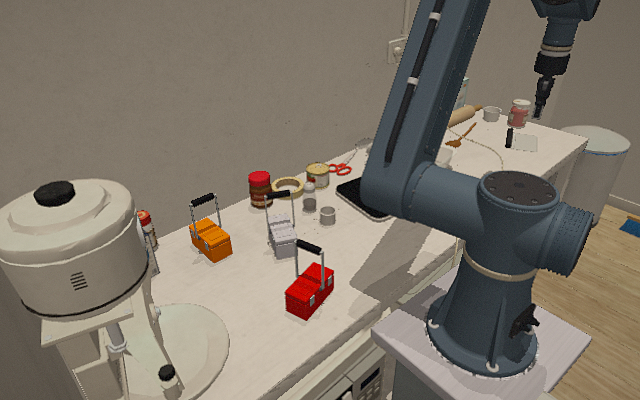

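View pics/top0.png

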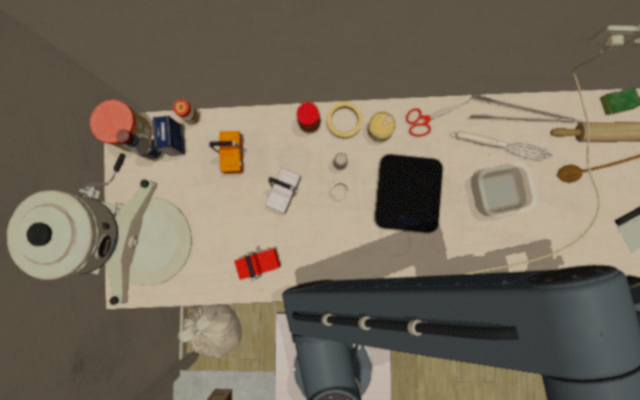

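Three cases are in the top view: orange (230,152), grey metal (283,190) and red (257,264). The grey one is the plain metal case, and the orange and red are the look-alikes to leave alone. The scale is the black slab at (408,193). I'll measure the case and scale and confirm with a crop.

Run:
```python
from h import *
D=np.load('pics/top0.npz');p,P=D['p'],D['P']
cv2.imwrite('pics/crop.png',cv2.resize(p[155:225,250:320,::-1],(560,560),interpolation=cv2.INTER_CUBIC))
# scale
z=P[...,2];m=np.zeros(z.shape,bool);m[145:240,365:450]=1
s=m&(p.max(-1)<60)&(z>.010)&(z<.026);Q=P[s];r=cv2.minAreaRect((Q[:,:2]*1000).astype(np.float32));print('scale',r,np.median(Q[:,2]),len(Q))
# case (both views)
for n in('top0','scene0'):
    D=np.load(f'pics/{n}.npz');Q=D['P'];C=D['p']
    c=P[190,283,:2]
    near=np.hypot(Q[...,0]-c[0],Q[...,1]-c[1])<.11
    for nm,lo,hi in(('lid',.045,.075),('grip',.115,.17)):
        k=near&(Q[...,2]>lo)&(Q[...,2]<hi);A=Q[k]
        if len(A)<5:print(n,nm,len(A));continue
        print(n,nm,len(A),A.mean(0),np.median(A[:,2]),A[:,2].max(),cv2.minAreaRect((A[:,:2]*1000).astype(np.float32)))
```

```text
scale ((485.34600830078125, -212.0169219970703), (174.24298095703125, 206.5829315185547), 84.23724365234375) 0.018890416683307043 4424
top0 lid 787 [0.48811377 0.13620717 0.06053113] 0.0607371880363472 0.07207236933412342 ((490.534912109375, 136.15283203125), (69.58334350585938, 112.0423812866211), 66.1292953491211)
top0 grip 150 [0.4967964  0.13237857 0.1555774 ] 0.15753131180879543 0.16516043015972603 ((497.81585693359375, 133.30081176757812), (70.65791320800781, 13.102479934692383), 66.68033599853516)
scene0 lid 693 [0.47848109 0.14216132 0.05752563] 0.05802152755776313 0.07396417422391988 ((485.81744384765625, 137.56005859375), (70.19658660888672, 113.37722778320312), 64.79280090332031)
scene0 grip 215 [0.49145424 0.13575596 0.14793965] 0.14994764004340821 0.15809700813857985 ((493.0925598144531, 134.3141326904297), (70.5810546875, 16.192535400390625), 66.74011993408203)
```

View pics/crop.png

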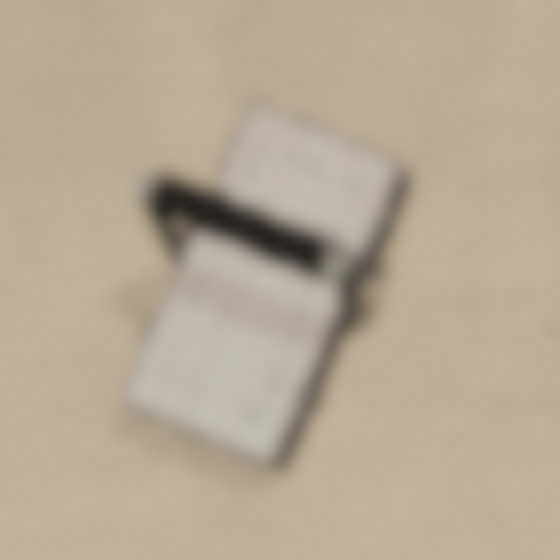

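The crop shows the plain grey case with a black grip across it. Its lid is at z≈0.060 and its long axis at about -23.7°. The grip is at about (0.495, 0.134, 0.151), which agrees with 56+95 mm. Next I yaw the tool and approach.

Call:
play_rows(rows=[[[0,0,-6.25],[0,0,0],0],[[0,0,-6.25],[0,0,0],0],[[0,0,-6.25],[0,0,0],0],[[0,0,-6.25],[0,0,0],0],[[0,0,-6.25],[0,0,0],0],[[0,0,-6.25],[0,0,0],0],[[0,0,-6.25],[0,0,0],0],[[0,0,0],[30,-2,0],0],[[0,0,0],[30,-2,0],0],[[0,0,0],[30,-2,0],0],[[0,0,0],[30,-2,0],0],[[0,0,0],[30,-2,0],0]], grip_force=60)

```text
t: 1.1
tcp_pos: [0.2915, -0.4338, 0.2389]
tool_rot: [0.837, 0.547, 0.0, -0.001]
force: [1.1, -0.9, 0.5]
finger_gap: 0.996
gripper_force: 0.0
```

Call:
play_rows(rows=[[[0,0,0],[35,-2,0],0],[[0,0,0],[35,-2,0],0],[[0,0,0],[35,-2,0],0],[[0,0,0],[35,-2,0],0],[[0,0,0],[35,-2,0],0],[[0,0,0],[35,-2,0],0],[[0,0,0],[35,-2,0],0],[[0,0,0],[35,-3,0],0],[[0,0,0],[35,-3,0],0],[[0,0,0],[35,-3,0],0],[[0,0,0],[35,-3,0],0],[[0,0,0],[35,-3,0],0]])

```text
t: 2.1
tcp_pos: [0.4332, -0.0373, 0.2392]
tool_rot: [0.837, 0.547, -0.0, -0.0]
force: [0.8, 0.2, 0.1]
finger_gap: 1.001
gripper_force: 0.0
```

Call:
play_rows(rows=[[[0,0,0],[35,-3,0],0],[[0,0,0],[35,-3,0],0],[[0,0,0],[25,-3,0],0],[[0,0,0],[15,-3,0],0],[[0,0,0],[0,0,0],0],[[0,0,0],[0,0,0],0],[[0,0,0],[0,0,0],0]])

```text
t: 2.68
tcp_pos: [0.4658, 0.0661, 0.2391]
tool_rot: [0.837, 0.547, -0.0, -0.0]
force: [0.2, 0.5, -0.8]
finger_gap: 0.998
gripper_force: 0.0
```

Run:
```python
from h import *
s=sense();M=R.from_quat(s['tool_rot']).as_matrix()
print(s['t'],s['tcp_pos'],M);print(M.T@(np.array([.495,.134,.140])-s['tcp_pos'])*1000)
grab('scene','scene1')
D=np.load('pics/scene1.npz');Q=D['P'];p=D['p']
k=(np.hypot(Q[...,0]-.49,Q[...,1]-.135)<.06)&(Q[...,2]>.135)&(Q[...,2]<.165)&(p.max(-1)<90);A=Q[k];print(len(A),A.mean(0),cv2.minAreaRect((A[:,:2]*1000).astype(np.float32)))
cv2.imwrite('pics/crop1.png',cv2.resize(p[130:290,210:370,::-1],(560,560),interpolation=cv2.INTER_CUBIC))
```

```text
2.6833 [0.46580006 0.06606087 0.23906301] [[ 4.00803391e-01  9.16163634e-01 -9.15089768e-04]
 [ 9.16163820e-01 -4.00803841e-01 -3.68879829e-04]
 [-7.04725779e-04 -6.90523851e-04 -9.99999513e-01]]
[74.01662277 -0.40993976 99.01117535]
154 [0.49113162 0.1359776  0.15171741] ((493.6152038574219, 134.5421142578125), (56.14176940917969, 16.2211856842041), 69.40508270263672)
```

View pics/crop1.png

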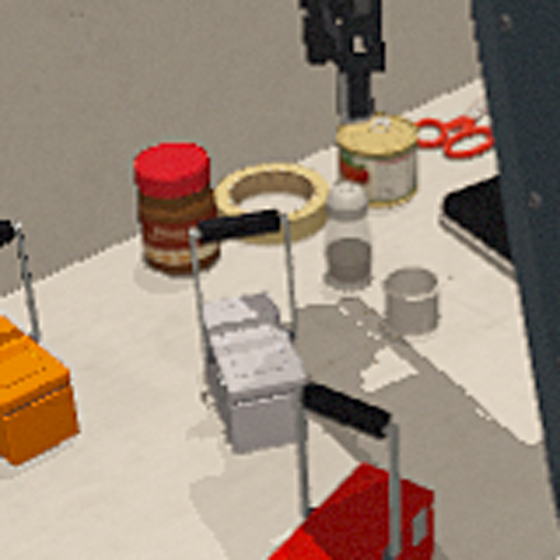

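The view confirms the tool is short of the grey case's grip, which sits at crop (238,226). It still needs +74 mm in tool x and +99 mm down. I'll move over it, descend and close.

Call:
play_rows(rows=[[[0,0,0],[25,0,0],0],[[0,0,0],[25,0,0],0],[[0,0,0],[24,0,0],0],[[0,0,0],[0,0,20],0],[[0,0,0],[0,0,20],0],[[0,0,0],[0,0,20],0],[[0,0,0],[0,0,20],0],[[0,0,0],[0,0,12],0],[[0,0,0],[0,0,7],0],[[0,0,0],[0,0,0],0],[[0,0,0],[0,0,0],0.3],[[0,0,0],[0,0,0],0.6]])

```text
t: 3.73
tcp_pos: [0.4967, 0.1339, 0.1411]
tool_rot: [0.837, 0.547, 0.001, 0.0]
force: [0.4, 0.5, 1.2]
finger_gap: 0.75
gripper_force: 0.0
```

Call:
play_rows(rows=[[[0,0,0],[0,0,0],0.7],[[0,0,0],[0,0,0],0.8],[[0,0,0],[0,0,0],0.85],[[0,0,0],[0,0,0],0.9],[[0,0,0],[0,0,0],1],[[0,0,0],[0,0,0],1],[[0,0,0],[0,0,0],1],[[0,0,0],[0,0,0],1],[[0,0,0],[0,0,0],1]])

```text
t: 4.48
tcp_pos: [0.4945, 0.135, 0.141]
tool_rot: [0.837, 0.548, -0.001, -0.001]
force: [-2.3, 3.0, 7.1]
finger_gap: 0.133
gripper_force: 58.4
```

Call:
play_rows(rows=[[[0,0,0],[0,0,-4],1],[[0,0,0],[0,0,-5],1],[[0,0,0],[0,0,-5],1],[[0,0,0],[0,0,-5],1],[[0,0,0],[0,0,-5],1],[[0,0,0],[0,0,-5],1],[[0,0,0],[0,0,-5],1],[[0,0,0],[0,0,-6],1],[[0,0,0],[0,0,-8],1],[[0,0,0],[0,0,-8],1],[[0,0,0],[0,0,-8],1],[[0,0,0],[0,0,-8],1]])

```text
t: 5.48
tcp_pos: [0.496, 0.1343, 0.2133]
tool_rot: [0.837, 0.547, 0.0, 0.0]
force: [-0.2, 0.2, -5.6]
finger_gap: 0.128
gripper_force: 58.5
```

Call:
play_rows(rows=[[[0,0,0],[0,0,-10],1],[[0,0,0],[0,0,-10],1],[[0,0,0],[0,0,-10],1],[[0,0,0],[0,0,-10],1],[[0,0,0],[0,0,-8],1],[[0,0,0],[0,0,0],1],[[0,0,0],[0,0,0],1],[[0,0,0],[0,0,0],1],[[0,0,0],[0,0,0],1],[[0,0,0],[0,0,0],1],[[0,0,0],[0,0,0],1]])

```text
t: 6.4
tcp_pos: [0.4956, 0.1343, 0.2598]
tool_rot: [0.837, 0.547, -0.001, -0.0]
force: [0.2, -0.4, -5.0]
finger_gap: 0.132
gripper_force: 58.5
```

Run:
```python
from h import *
s=sense();M=R.from_quat(s['tool_rot']).as_matrix();g=s['tcp_pos']-.011*M[:,2]
print(s['t'],g,s['force'],s['finger_gap'])
p,Q=grab('scene','scene2')
V=(Q-g)@M  # tool axes from grip: y along L, z down
k=(abs(V[...,0])<.024)&(abs(V[...,1])<.11)&(V[...,2]>.04)&(V[...,2]<.2)&(Q[...,2]>.02)
np.save('pics/k.npy',V[k]);A=V[k]*1000
for lo in range(40,190,15):
    B=A[(A[:,2]>=lo)&(A[:,2]<lo+15)]
    if len(B):print(lo,len(B),B[:,1].min().round(),B[:,1].max().round())
cv2.imwrite('pics/crop2.png',cv2.resize(p[100:300,200:400,::-1],(560,560),interpolation=cv2.INTER_CUBIC))
```

```text
6.4 [0.49564346 0.13429027 0.27076836] [ 0.21749337 -0.39243056 -4.98437355] 0.13242919560802763
40 6 -43.0 -39.0
55 196 -59.0 -34.0
70 206 -75.0 -51.0
85 134 -83.0 -68.0
100 51 -77.0 -64.0
115 43 -64.0 -50.0
130 44 -50.0 -37.0
145 36 -36.0 -23.0
160 35 -23.0 -11.0
175 3 -9.0 -9.0
```

View pics/crop2.png

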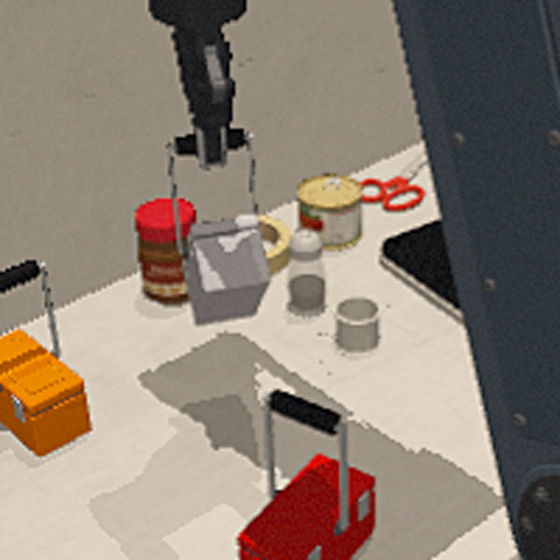

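The case hangs with its -y (tool) end high. The underside slopes at 48.7° down to tool +y, reaching its lowest edge at (y -9, z 176) mm from the grip. So the heavy end is on tool +y, i.e. d = (0.916,-0.401) in the world. I'll carry it higher, clear of the shaker, to 22 mm short of the scale centre along d.

Call:
play_rows(rows=[[[0,0,0],[0,0,-6],1],[[0,0,0],[0,0,-12],1],[[0,0,0],[0,0,-14],1],[[0,0,0],[0,0,-14],1],[[0,0,0],[0,0,-10],1],[[0,0,0],[0,0,-4],1],[[0,0,0],[-5,2,0],1],[[0,0,0],[-9,3,0],1],[[0,0,0],[-13,4,0],1],[[0,0,0],[-16,5,0],1],[[0,0,0],[-18,6,0],1],[[0,0,0],[-18,6,0],1]])

```text
t: 7.45
tcp_pos: [0.4869, 0.0501, 0.3191]
tool_rot: [0.837, 0.547, -0.001, -0.001]
force: [1.0, -0.3, -6.2]
finger_gap: 0.126
gripper_force: 58.8
```

Call:
play_rows(rows=[[[0,0,0],[-18,6,0],1],[[0,0,0],[-18,6,0],1],[[0,0,0],[-18,6,0],1],[[0,0,0],[-18,6,0],1],[[0,0,0],[-18,6,0],1],[[0,0,0],[-18,6,0],1],[[0,0,0],[-18,6,0],1],[[0,0,0],[-18,6,0],1],[[0,0,0],[-18,6,0],1],[[0,0,0],[-18,6,0],1],[[0,0,0],[-14,5,0],1],[[0,0,0],[-12,4,0],1]])

```text
t: 8.45
tcp_pos: [0.4675, -0.1665, 0.3192]
tool_rot: [0.837, 0.547, -0.001, -0.001]
force: [0.3, -1.1, -5.0]
finger_gap: 0.133
gripper_force: 58.8
```

Call:
play_rows(rows=[[[0,0,0],[-10,4,0],1],[[0,0,0],[-9,3,0],1],[[0,0,0],[-7,2,0],1],[[0,0,0],[-5,2,0],1],[[0,0,0],[-3,1,0],1],[[0,0,0],[-2,0,0],1],[[0,0,0],[0,0,5],1],[[0,0,0],[0,0,15],1],[[0,0,0],[0,0,20],1],[[0,0,0],[0,0,20],1],[[0,0,0],[0,0,15],1],[[0,0,0],[0,0,8],1]])

```text
t: 9.45
tcp_pos: [0.4642, -0.2012, 0.2352]
tool_rot: [0.837, 0.548, -0.001, -0.002]
force: [0.5, 0.7, -5.4]
finger_gap: 0.128
gripper_force: 58.8
```

Call:
play_rows(rows=[[[0,0,0],[0,0,5],1],[[0,0,0],[0,0,5],1],[[0,0,0],[0,0,5],1],[[0,0,0],[0,0,5],1],[[0,0,0],[0,0,0],1],[[0,0,0],[0,0,0],1],[[0,0,0],[0,0,0],1],[[0,0,0],[0,0,0],1],[[0,0,0],[0,0,0],1]])

```text
t: 10.2
tcp_pos: [0.4655, -0.2028, 0.2177]
tool_rot: [0.837, 0.547, 0.0, 0.0]
force: [0.1, 0.1, -6.2]
finger_gap: 0.128
gripper_force: 58.8
```

```bash
cat > m.py <<'E'
from h import *
import sys
s=sense();M=R.from_quat(s['tool_rot']).as_matrix();g=s['tcp_pos']-.011*M[:,2]
print(s['t'],g,s['force'],s['finger_gap'])
S=np.array([.485,-.212,.018]);print('S-grip tool',(S-g)@M*1000)
P=[grab(n,n+sys.argv[1]) for n in('scene','top')]
for (p,Q),lim in zip(P,(.03,.03)):
    V=(Q-g)@M
    k=(abs(V[...,0])<lim)&(abs(V[...,1])<.12)&(V[...,2]>.02)&(Q[...,2]>.025);A=V[k]*1000
    for lo in range(20,200,15):
        B=A[(A[:,2]>=lo)&(A[:,2]<lo+15)]
        if len(B):print(lo,len(B),B[:,1].min().round(),B[:,1].max().round())
    print('--')
a=P[0][0][90:250,290:490];b=P[1][0][130:270,340:515]
cv2.imwrite(f'pics/v{sys.argv[1]}.png',np.hstack([cv2.resize(i[:,:,::-1],(400,400)) for i in(a,b)]))
E
python3 m.py 3
```

```text
10.2 [ 0.46549196 -0.20281444  0.22869683] [ 0.13792325  0.07946217 -6.15842924] 0.12849578156586777
S-grip tool [ -0.55484131  21.35785557 210.71693267]
--
80 3 -9.0 2.0
95 3 -19.0 -10.0
110 14 -25.0 28.0
125 23 -31.0 37.0
140 8 -32.0 -0.0
155 3 -11.0 4.0
170 1 -6.0 -6.0
--
```

View pics/v3.png

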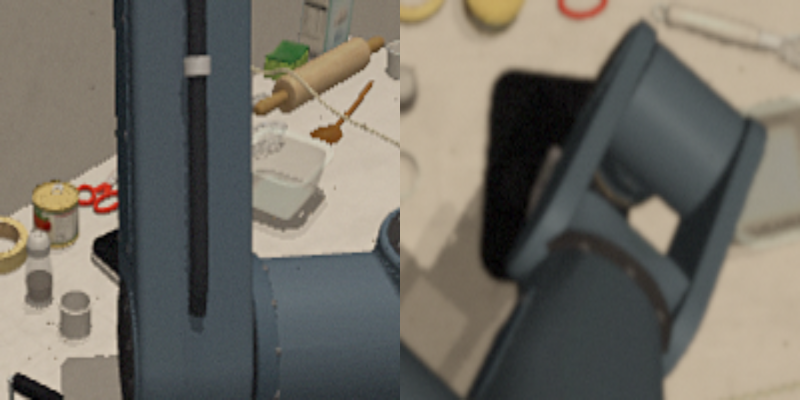

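Both views show the arm hiding the case, so I'll go by force and geometry. The lowest edge should be about 36 mm above the scale, so I'll descend gently to contact.

Call:
play_rows(rows=[[[0,0,0],[0,0,5],1],[[0,0,0],[0,0,6],1],[[0,0,0],[0,0,6],1],[[0,0,0],[0,0,5],1],[[0,0,0],[0,0,4],1],[[0,0,0],[0,0,3],1],[[0,0,0],[0,0,2],1],[[0,0,0],[0,0,1],1],[[0,0,0],[0,0,0],1],[[0,0,0],[0,0,0],1],[[0,0,0],[0,0,0],1]])

```text
t: 11.22
tcp_pos: [0.4655, -0.2028, 0.1856]
tool_rot: [0.837, 0.547, 0.0, 0.0]
force: [0.6, -0.2, -4.9]
finger_gap: 0.131
gripper_force: 58.7
```

Call:
play_rows(rows=[[[0,0,0],[0,0,1],1],[[0,0,0],[0,0,1],1],[[0,0,0],[0,0,0],1],[[0,0,0],[0,0,0],1],[[0,0,0],[0,0,0],1]])

```text
t: 11.63
tcp_pos: [0.4653, -0.2026, 0.1833]
tool_rot: [0.837, 0.547, 0.0, 0.0]
force: [0.4, -0.1, -5.1]
finger_gap: 0.126
gripper_force: 58.7
```

Call:
play_rows(rows=[[[0,0,0],[0,0,1],1],[[0,0,0],[0,0,1],1],[[0,0,0],[0,0,0],1],[[0,0,0],[0,0,0],1],[[0,0,0],[0,0,0],1]])

```text
t: 12.05
tcp_pos: [0.4662, -0.2032, 0.1821]
tool_rot: [0.837, 0.547, 0.001, 0.001]
force: [0.6, 0.1, 2.4]
finger_gap: 0.125
gripper_force: 59.7
```

Contact came at grip z≈0.193, as predicted. Now I follow the 79 mm arc about the edge, toward +y tool and sinking.

Call:
play_rows(rows=[[[0,0,0],[0,3.5,0.2],1],[[0,0,0],[0,3.5,0.6],1],[[0,0,0],[0,3.3,0.7],1],[[0,0,0],[0,3.3,0.8],1],[[0,0,0],[0,3.3,1],1],[[0,0,0],[0,3.3,1.1],1],[[0,0,0],[0,0,0],1],[[0,0,0],[0,0,0],1]])

```text
t: 12.72
tcp_pos: [0.4848, -0.2114, 0.1771]
tool_rot: [0.837, 0.547, 0.001, 0.001]
force: [1.8, -1.9, 4.6]
finger_gap: 0.129
gripper_force: 59.7
```

Call:
play_rows(rows=[[[0,0,0],[0,3.2,1.2],1],[[0,0,0],[0,3.2,1.4],1],[[0,0,0],[0,3.1,1.5],1],[[0,0,0],[0,3,1.7],1],[[0,0,0],[0,0,0],1],[[0,0,0],[0,0,0],1],[[0,0,0],[0,0,0],1]])

```text
t: 13.3
tcp_pos: [0.4957, -0.2161, 0.1712]
tool_rot: [0.837, 0.547, 0.0, 0.001]
force: [4.4, -2.3, 3.3]
finger_gap: 0.129
gripper_force: 59.5
```

```bash
python3 m.py 4
```

```text
13.3 [ 0.49570886 -0.21605945  0.18224799] [ 4.38954214 -2.27856314  3.31398002] 0.12898316924562744
S-grip tool [ -0.53659491 -11.65404816 164.23293268]
--
95 1 4.0 4.0
110 3 -14.0 -8.0
125 5 -27.0 -10.0
140 5 -34.0 -12.0
--
```

Call:
play_rows(rows=[[[0,0,0],[0,3,1],1],[[0,0,0],[0,3,1.5],1],[[0,0,0],[0,2.9,1.8],1],[[0,0,0],[0,2.9,2],1],[[0,0,0],[0,0,0],1],[[0,0,0],[0,0,0],1],[[0,0,0],[0,0,0],1]])

```text
t: 13.98
tcp_pos: [0.5055, -0.2202, 0.1643]
tool_rot: [0.837, 0.547, -0.0, -0.001]
force: [3.3, -0.9, -0.2]
finger_gap: 0.127
gripper_force: 59.0
```

Call:
play_rows(rows=[[[0,0,0],[0,2.7,2],1],[[0,0,0],[0,2.5,2.2],1],[[0,0,0],[0,0,0],1],[[0,0,0],[0,0,0],1],[[0,0,0],[0,0,0],1]])

```text
t: 14.4
tcp_pos: [0.5092, -0.2216, 0.1599]
tool_rot: [0.837, 0.547, -0.001, -0.002]
force: [-0.8, -0.3, -0.1]
finger_gap: 0.129
gripper_force: 59.6
```

```bash
python3 m.py 5
```

```text
14.4 [ 0.50920678 -0.22160407  0.17085462] [-0.75757345 -0.27672005 -0.14470658] 0.12884947403196823
S-grip tool [ -0.9743125  -25.32327854 152.97229404]
--
95 3 -56.0 -54.0
110 3 -56.0 -55.0
125 9 -56.0 -19.0
140 2 -53.0 63.0
--
```

The underside points sit at a constant -56 mm from the grip over a 30 mm height, and the wrist forces are near zero. So the case stands upright, about 1 mm from the scale centre. I'll release and rise.

Call:
play_rows(rows=[[[0,0,0],[0,0,0],0.85],[[0,0,0],[0,0,0],0.8],[[0,0,0],[0,0,0],0.7],[[0,0,0],[0,0,0],0.5],[[0,0,0],[0,0,0],0.3],[[0,0,0],[0,0,0],0.2],[[0,0,0],[0,0,0],0.2],[[0,0,0],[0,0,-5],0.2],[[0,0,0],[0,0,-10],0.2],[[0,0,0],[0,0,-15],0.2],[[0,0,0],[0,0,-20],0.2],[[0,0,0],[0,0,-25],0.2]])

```text
t: 15.5
tcp_pos: [0.5101, -0.2221, 0.2361]
tool_rot: [0.837, 0.547, -0.0, -0.001]
force: [0.6, 0.1, 0.1]
finger_gap: 0.797
gripper_force: 0.0
```

Call:
play_rows(rows=[[[0,0,0],[0,0,-25],0.2],[[0,0,0],[-20,0,-20],0.2],[[0,0,0],[-35,0,0],0.2],[[0,0,0],[-35,0,0],0.2],[[0,0,0],[-35,0,0],0.2],[[0,0,0],[-35,0,0],0.2],[[0,0,0],[-35,0,0],0.2],[[0,0,0],[-35,0,0],0.2],[[0,0,0],[-25,0,0],0.2],[[0,0,0],[0,0,0],0.2],[[0,0,0],[0,0,0],0.2]])

```text
t: 16.42
tcp_pos: [0.4078, -0.4574, 0.2812]
tool_rot: [0.838, 0.546, 0.0, 0.0]
force: [-0.3, 0.7, 0.1]
finger_gap: 0.802
gripper_force: 0.0
```

Run:
```python
from h import *
s=sense();print(s['t'],s['tcp_pos'],s['force'])
p,Q=grab('top','top6');p2,Q2=grab('scene','scene6')
for q in(Q,Q2):
    k=(np.hypot(q[...,0]-.485,q[...,1]+.212)<.1)&(q[...,2]>.10)&(q[...,2]<.14);A=q[k]
    if len(A)>5:print(len(A),np.median(A[:,2]),cv2.minAreaRect((A[:,:2]*1000).astype(np.float32)))
a=p2[90:250,290:490];b=p[130:270,340:515]
cv2.imwrite('pics/v6.png',np.hstack([cv2.resize(i[:,:,::-1],(400,400)) for i in(a,b)]))
```

```text
16.4167 [ 0.40782625 -0.45735779  0.28122481] [-0.34335245  0.74745057  0.08006448]
598 0.13038574244059653 ((482.3070068359375, -208.22860717773438), (69.9610366821289, 61.59261703491211), 66.91895294189453)
```

View pics/v6.png

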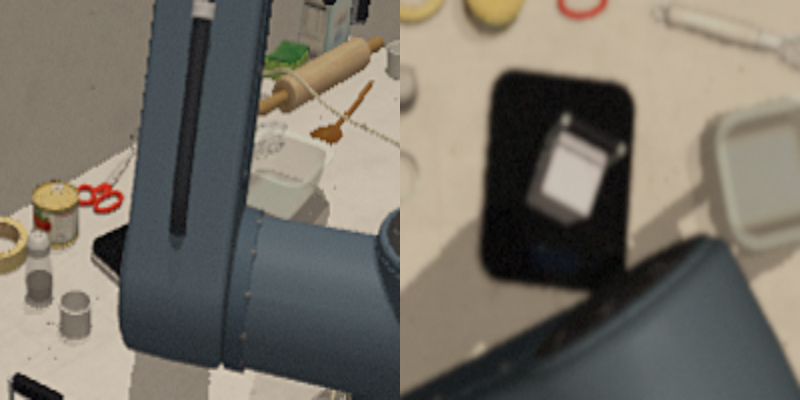

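The right half of the picture shows the case standing upright on the scale, with its end face up at about (570,175). The top is at z=0.130 (18+112 mm), the centre is about 5 mm from the scale's centre, and nothing touches it.

```bash
python3 -c "
from station import *
print(sign_off())"
```

```text
the job is handed in; nothing more can be done
None
```

The case stands upright on its heavy end, measured about 5 mm from the middle of the scale, let go with the arm clear; the job was handed in at about 16.5 s, and the hand-in returned no verdict.

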